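# Show the notched batch tag to the code reader

## Robot

A 6-joint arm with a two-finger parallel gripper is mounted at the origin on the work surface. World frame = base frame: x ahead of the robot, y to its left, z up, the work surface at z = 0. Lengths are in mm, angles in degrees, forces in N, time in s.
With the tool pointing down it reaches from about 300 to 850 mm from the base axis. Payload 4.2 kg.
Tool frame: the origin (TCP) lies at the very end of the fingers, on their centre line; the grasp point (between the pads) lies 19 mm behind it; x points along the fingers, z is the direction in which the jaws open and shut, and the axes are right-handed (so a half turn about x gives the same grasp; the last joint's range is limited). The gripper opens to 91 mm and grips with 3 to 60 N. Pads are 32 mm wide; open, the fingers measure 118 mm over their backs; the gripper's body (76 mm by 178 mm) begins 60 mm behind the grasp point.
Start: joints at [-74.427, 18.312, 89.639, -0, 72.044, -1.146], TCP at [165.418, -550.712, 184.176] pointing down, gripper open.
Joint ranges: [-177.97, 177.97], [-48.28, 115.42], [12.27, 149.76], [-77.06, 257.06], [2.81, 150.46], [-146.56, 146.56]. Speed limits (degrees/s): [147.25, 147.25, 180, 180, 180, 180].

## Interface

Orientations are given as [roll, pitch, yaw] about the fixed x, y, z axes, in that order (R = Rz(yaw) Ry(pitch) Rx(roll)).
In Python, from workcell import state, grab_frame, camera_info, env, search_frame, place_of gives the robot as it stands.
- The arm moves only by the tool drive_tool, never from a script. Its argument "plan" is a list of rows, each a list of 7 numbers: the turn, a rotation vector about the world's x, y, z in degrees, then the shift along the world's x, y, z in mm, then the finger opening in mm, from 0 to 91.2. In form: [[wx, wy, wz, dx, dy, dz, jaw], ...]. A call has 1 to 10 rows; each row is the pose to reach, as a shift and turn from the pose measured when the call began; what a row does not reach only later rows make up. A row lasts 1/8 s, in which the tool goes at most 62.5 mm and 10.7 degrees, less where a joint would pass 70% of its speed; a pose out of reach is approached as far as the arm can. A call with a gripper value outside its range is refused whole. The fingers move at their own pace and stop on an object; "grip_force" is the grip in N (left out, the last holds). Time passes only in rows, so rows that repeat a pose let the fingers close. It gives the time, the measured TCP pose, the force and the opening at its end, in the units of the state.
- state(): the state, without advancing time (a new reading comes with each control period).
- grab_frame(name): name is "scene" or "top" or "wrist"; returns the picture (400x640x3 uint8, red, green, blue); there is no depth.
- camera_info(name): a dict with "intrinsics" (3x3 intrinsics, pixels), "origin" and "orientation" of the camera in the world; the wrist camera has in their place "hand_eye" (4x4, takes a point from camera to tool coordinates, whose origin is the TCP and whose axes are the tool frame's). Camera axes: x right, y down, z forward; pixel columns grow to the right and rows downward; lengths in mm; the calibration is good to about 2 mm. The wrist camera is an equidistant fisheye: a pixel r from the principal point sees the ray r / f radians off the axis. A picture is of the moment at which its call begins: read the wrist's pose just before it. camera_info takes no time and is no camera call.
- env.job_done(): hands the job in, once; it reports no verdict.
Trained networks look in the newest picture that a camera, given by its name, has taken for a name from the list of things; names that differ only in an ending like _2 or _b are one class to them, and where a whole thing is asked for, a point or a joint stands for the part that bears it (a point fixed in the world has none). Each returns a list of dicts, best first, with "p" (0 to 1); they miss things now and then, are a little off and sometimes report something else, mostly with a low value. They report only what shows in the picture. A call takes as long as a camera call. They do not tell look-alikes from the thing itself.
- search_frame(camera, label): "rect" ([left, top, right, bottom] as shares, 0 to 1, of the picture: columns of its width, rows of its height, round what is visible of it).
- place_of(camera, label): "location" ([column, row] as shares, 0 to 1, of the picture: columns of its width, rows of its height: a listed point, or the origin of a listed thing).
The state is a dict: "time_s": time; "qpos": joint angles; "qvel": joint speeds; "effort": joint torques, N m; "ee_pos": TCP position; "ee_rot": TCP orientation; "force": force on the tool from outside, world axes, zero at the start; "torque": the same for the moment, N m; "gripper_width": finger opening in mm.
Only numpy, scipy, OpenCV 4.12 (cv2) and the standard library are available. Lean on these libraries where they do the work, as an engineer would, in place of code of your own. Each camera call takes 0.05 s, during which the arm holds its last target. There are 200 camera calls.

## Task

Find the frosted end of the glass tag in the wooden rack by its notched corner, take the tag by its clear half only, lift it out and show its label to the code reader: label face tilted up and squarely facing the window, centred on it about 13 cm away, long edges level and the notched edge uppermost. Finish while still holding it there, motionless in the gripper. Do not touch the reader, and leave the other things on the bench where they are.

Things in the scene. Friction and masses are not known exactly. Their poses are not given: they have to be found in the camera images.
- tag_center (a point): Centre of the batch tag: pale glass plate, 100 mm long (x), 8 thick (y), 52 high (z), 0.09 kg, standing on a long edge with its lower 14 mm in the rack slot. One corner is notched (10 x 10 mm): the upper one at +x. It marks the frosted end, the last, white 38 mm at +x; the rest is clear. The label is on the +y face there: seen with the notched edge up, the notch is top left. +z: to the notched edge.
- tag_label (a point): Centre of the label (two blue bars on the white frosted end) on the tag's +y face: 31 mm from the tag's centre towards the frosted end (+x), half-way up, 4 mm out in y. Same axes as the tag; y points out of the label.
- reader_window (a point): Centre of the reader's window (black lens in a 42 mm red ring), 292 mm above the bench, facing the robot and 45 degrees down; the white head (70 mm wide) is behind it. Axes are those of a tag shown squarely: y from the label to the window (away from the robot, 45 degrees up), x level, to the right seen from the robot, z up and back to the robot. The label's place is 130 mm from it along -y.
- rack: Fixed dark wooden rack, 120 mm (x) x 50 mm (y) x 24 mm high with one 10 mm wide slot along its x, floor of the slot 10 mm above the bench; origin in the middle of its underside. It may stand at any yaw.
- reader: Fixed code reader; origin on the bench, straight below the point where the label is to be shown (that point is 200 mm above it). Its x axis points level from there towards the post, 210 mm away, which rises 350 mm from a 100 mm square foot.
- cobek: Bystander: shallow dark stone mortar, 190 mm across, 45 mm high; origin at underside.
- pestle: Bystander: short dark stone pestle standing on its foot, 110 mm high, 52 mm wide; origin at underside.
- scoop: Bystander: blue plastic scoop lying on the bench, 187 mm long, 60 mm wide, 32 mm high; origin at underside.
- tub: Bystander: orange lidded tub, 102 mm across, 92 mm high; origin at underside.
- jar1: Bystander: empty glass jar 72 mm across, 100 mm high, on the bamboo turntable (240 mm across, top 29 mm above the bench, spins freely); origin at underside.
- jar2: Bystander: the second such jar on the turntable; origin at underside.
There are look-alikes about, which are no part of the job. Of the things shaped like the rack, the wooden one is meant. There is more than one size of the part that bears tag_center; the job needs the larger.

How it is judged (in metres and radians):
On the way:
1. the tag, gripped by its clear half, is lifted out of the rack (contact force between the fingers and tag above 0.5 N and x of the grasp point in the frame of tag_center below 0.002 m and height (world z) of tag_center above 0.075 m and contact force between tag and rack below 0.1 N), for 0.1 s.
At the end, for the whole second after the job is handed in: The fingers hold the tag still by its clear half, over 120 mm up, touching neither rack nor reader; the window is 100-160 mm out from the label and within 35 mm of its centre both ways; the label faces it and is level within 0.3 rad, label face and notched edge upward (1.15 rad of vertical) (contact force between the fingers and tag above 0.5 N and x of the grasp point in the frame of tag_center below 0.002 m and x of reader_window in the frame of tag_label between -0.035 and 0.035 m and z of reader_window in the frame of tag_label between -0.035 and 0.035 m and y of reader_window in the frame of tag_label between 0.1 and 0.16 m and angle between the y axis of tag_label and the y axis of reader_window, either way round below 0.3 rad and angle between the x axis of tag_label and the x axis of reader_window, either way round below 0.3 rad and angle between tag_label's own y axis and vertical below 1.15 rad and angle between tag_label's own z axis and vertical below 1.15 rad and height (world z) of tag_center above 0.12 m and linear speed of tag below 0.03 m/s and contact force between tag and reader below 0.1 N and contact force between tag and rack below 0.1 N); the arm keeps its last pose, push and grip.
It fails at once if the tag is gripped by its frosted half (contact force between the fingers and tag above 2 N and x of the grasp point in the frame of tag_center above 0.006 m).
It fails at once if the reader is touched (contact force between any of the arm, the fingers, tag and reader above 1 N).
It fails at once if a bystander is moved by more than 30 mm (distance of any of cobek, pestle, scoop, tub, jar1, jar2 from where it was at the start of the episode above 0.03 m).
It also fails if it takes over 38 s, if anything falls off the work surface, if the arm or the gripper's body presses on something with over 40 N, if the wrist force passes 120 N, or if a joint passes its speed limit or range.

## Working session

There is one attempt and no reset: what is moved stays moved. The work goes in short steps, Python scripts to look and compute and a tool call to move; the robot and the scene stay as the last step left them, time stands still between calls to the robot, and variables do not carry over. Pictures are saved under pics/ and viewed, about 8 in all and at most 12, crops included, and the job is handed in when it is done.

Besides the shell and the picture viewer there is one more tool, called after ">>>" in YAML: its name, and indented under it one key for each argument. drive_tool: Moves the arm, as the interface text tells. Its arguments: {"type":"object","properties":{"plan":{"type":"array"},"grip_force":{"type":"number"}},"required":["plan"]}

```bash
mkdir -p pics; ls
python3 - <<'E'
from workcell import *
import cv2,numpy as np
s=state();print(s)
for c in ["scene","top","wrist"]:
    im=grab_frame(c); cv2.imwrite(f"pics/{c}0.png",im[:,:,::-1])
    print(c,{k:np.round(v,4).tolist() for k,v in camera_info(c).items() if k!='name' and not isinstance(v,str)})
    for l in ["tag_center","tag_label","reader_window","rack","reader"]:
        for d in place_of(c,l)[:4]: print(c,l,round(d['p'],2),np.round(np.array(d['location'])*[640,400],1))
E
```

```text
pics
{'time_s': 0.0, 'qpos': array([-7.44285415e+01,  1.83505885e+01,  8.97056738e+01, -2.00410485e-05,
        7.20442302e+01, -1.14638558e+00]), 'qvel': array([-0.03331491, -0.08184907, -0.00754716, -0.01827058,  0.0018785 ,
       -0.12040335]), 'effort': array([-1.97730013e-03, -4.12461126e+01, -2.31974316e+01,  7.25388480e-02,
        4.58487484e-02, -1.52128923e-04]), 'ee_pos': array([ 165.2506245 , -550.16188784,  183.33584624]), 'ee_rot': array([178.8644781 ,  89.89950753, 105.58232843]), 'force': array([-0.94355143,  0.07094738,  0.19721007]), 'torque': array([0.04609453, 0.00832548, 0.02051931]), 'gripper_width': 91.16061057217424}
scene {'intrinsics': [[485.8174, 0.0, 325.9992], [0.0, 485.8174, 205.092], [0.0, 0.0, 1.0]], 'origin': [1203.013, -1066.9488, 1033.0861], 'orientation': [-123.9237, -0.0987, 31.818]}
scene tag_center 0.73 [344.2 214.6]
scene tag_center 0.5 [328.2 246.9]
scene tag_label 0.65 [334.9 242. ]
scene tag_label 0.64 [347.4 223. ]
scene reader_window 0.77 [314.  212.5]
scene reader_window 0.53 [294.4 352.8]
scene rack 0.74 [338.1 222. ]
scene rack 0.74 [293.7 229.4]
top {'intrinsics': [[469.0428, 0.0, 316.159], [0.0, 469.0428, 203.8133], [0.0, 0.0, 1.0]], 'origin': [371.2512, -7.5946, 1622.6319], 'orientation': [-173.6104, -0.0369, -90.0036]}
top tag_center 0.55 [304.2 206. ]
top tag_center 0.46 [268.  216.2]
top tag_center 0.27 [270.6 205.9]
top tag_label 0.57 [305.7 205.1]
top tag_label 0.51 [270.1 207.1]
top reader_window 0.9 [374.7 176.5]
top reader_window 0.32 [269.8 206.7]
top rack 0.81 [271.1 218.7]
top rack 0.65 [294.2 258.7]
wrist {'intrinsics': [[309.7069, 0.0, 318.5838], [0.0, 309.7069, 202.532], [0.0, 0.0, 1.0]], 'hand_eye': [[0.0, -0.2903, 0.9569, -200.5998], [-0.0002, -0.9569, -0.2903, 82.7437], [1.0, -0.0002, -0.0001, -0.2916], [0.0, 0.0, 0.0, 1.0]]}
```

View pics/scene0.png

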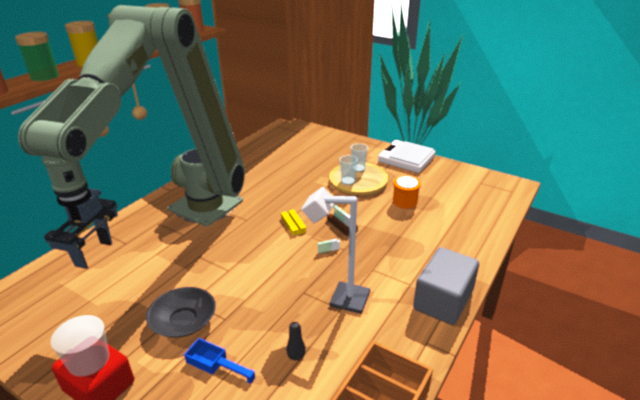

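View pics/top0.png

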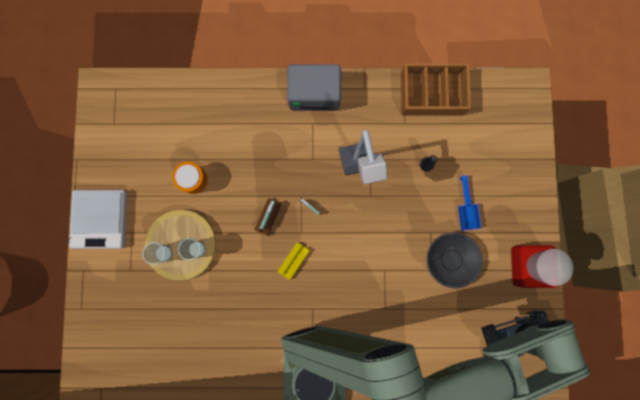

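The candidates in the top picture:
- Racks: the dark wooden one at (268,216) holding a tag, and a yellow one at (294,260), which is the look-alike.
- Tags: the one in the rack at (268,213), and a smaller one lying loose at (310,206), also a look-alike.

I choose the tag in the dark wooden rack. Next I measure it and check it in a close crop.

```bash
cat > h.py <<'E'
from workcell import *
import cv2,numpy as np
from scipy.spatial.transform import Rotation as R
def rot(e): return R.from_euler('xyz',e,degrees=True).as_matrix()
def ray(c,px,pose=None):
    i=camera_info(c);K=np.array(i['intrinsics'])
    if c!='wrist':
        d=np.linalg.solve(K,[px[0],px[1],1]); return np.array(i['origin']),rot(i['orientation'])@(d/np.linalg.norm(d))
    v=np.array([px[0]-K[0,2],px[1]-K[1,2]]);r=np.hypot(*v);t=r/K[0,0]
    d=np.r_[v/max(r,1e-9)*np.sin(t),np.cos(t)];H=np.array(i['hand_eye'])
    A=rot(pose[1]);return A@H[:3,3]+pose[0],A@H[:3,:3]@d
def plane(c,px,z,pose=None):
    o,d=ray(c,px,pose);return o+d*(z-o[2])/d[2]
def proj(c,P,pose=None):
    i=camera_info(c);K=np.array(i['intrinsics'])
    if c!='wrist':
        p=rot(i['orientation']).T@(np.array(P)-i['origin']);q=K@p;return q[:2]/q[2]
    H=np.array(i['hand_eye']);p=rot(pose[1]).T@(np.array(P)-pose[0]);p=H[:3,:3].T@(p-H[:3,3])
    r=np.hypot(p[0],p[1]);t=np.arctan2(r,p[2]);return K[:2,2]+K[0,0]*t*p[:2]/r
def tri(rays):
    A=sum(np.eye(3)-np.outer(d,d) for o,d in rays);b=sum((np.eye(3)-np.outer(d,d))@o for o,d in rays);return np.linalg.solve(A,b)
def crop(im,x0,y0,x1,y1,k,n): cv2.imwrite(n,cv2.resize(im[y0:y1,x0:x1,::-1],None,fx=k,fy=k,interpolation=cv2.INTER_CUBIC))
E
python3 - <<'E'
from h import *
a=cv2.imread('pics/top0.png')[:,:,::-1];b=cv2.imread('pics/scene0.png')[:,:,::-1]
A=cv2.resize(a[190:245,245:325],(800,550)[:2],interpolation=cv2.INTER_CUBIC)[:,:400]
cv2.imwrite('pics/t.png',np.hstack([A,cv2.resize(b[185:240,295:335+20],None,fx=10,fy=10,interpolation=cv2.INTER_CUBIC)[:,200:600]])[:,:,::-1])
print('window',tri([ray('scene',(314,212.5)),ray('top',(374.7,176.5))]))
print('foot',plane('top',(353,158),10), plane('scene',(350,297),10))
print('rack',plane('top',(271,218.7),0),plane('scene',(338,222),0))
for x in [(265,229),(277,199)]: print('tagish',plane('top',x,40))
print('scene tag',plane('scene',(344.2,214.6),36),plane('top',(268,216.2),36))
E
```

```text
window [ 605.26550136 -173.92457004  285.97699248]
foot [ 713.10211603 -137.52692229   10.        ] [ 718.22940356 -148.19657152   10.        ]
rack [501.00204885 147.987874     0.        ] [489.45683759 168.93626406   0.        ]
tagish [462.95060457 164.02849342  40.        ]
tagish [564.94325972 124.4749945   40.        ]
scene tag [510.15282613 176.37277148  36.        ] [506.63025307 154.80682057  36.        ]
```

View pics/t.png

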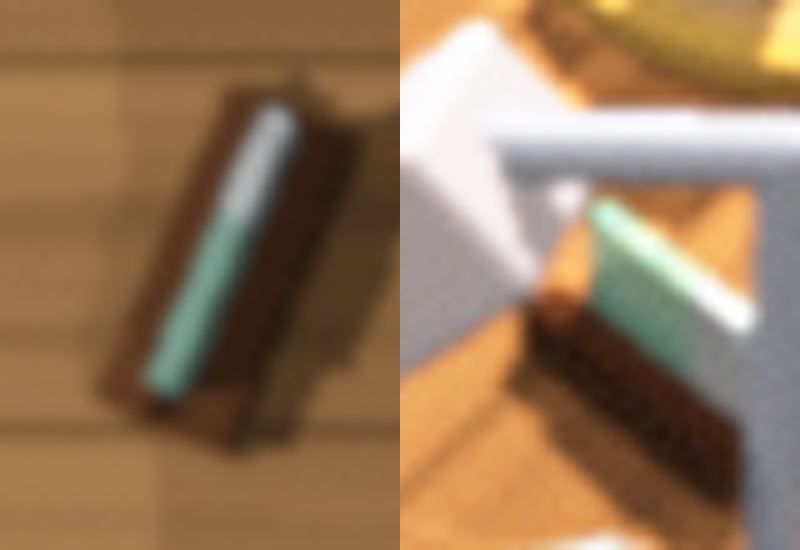

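The crop settles it: the tag stands in the dark wooden rack with its frosted white end at top pixel (273,201), the far end in +x. Its clear green end is at (261,228). Now the pose deltas.

Run:
```python
from h import *
s=state();A=rot(s['ee_rot']);print(A.round(2))
p,q=plane('top',(261,228.5),62),plane('top',(273,201),62);print(p,q,np.linalg.norm(q-p))
pt=plane('top',(366,133),350);print('posttop',pt)
yaw=np.arctan2(*(q-p)[1::-1]);print(np.degrees(yaw))
x=np.array([np.cos(yaw),np.sin(yaw),0]);y=np.array([-x[1],x[0],0])
for sg in (1,-1):
    Z=sg*y;X=np.array([0,0,-1.]);T=np.c_[X,np.cross(Z,X),Z]
    print(sg,R.from_matrix(T@A.T).as_rotvec(degrees=True).round(1))
print('d',(p+q)/2-s['ee_pos'])
```

```text
[[ 0.    0.96  0.29]
 [-0.    0.29 -0.96]
 [-1.    0.    0.  ]]
[463.34073938 174.97473591  62.        ] [555.50068495 135.97657638  62.        ] 100.07153448462705
posttop [ 711.67120492 -146.8621333   350.        ]
-22.936009470430903
1 [ -0.    0.  140.3]
-1 [  0.    0.  -39.7]
d [ 343.99646062  706.18943451 -122.18414088]
```

>>> drive_tool:
  plan:
    - [0,0,10,35,70,20,91]
    - [0,0,21,72,145,40,91]
    - [0,0,31,108,220,40,91]
    - [0,0,42,145,300,40,91]
    - [0,0,52,180,370,40,91]
    - [0,0,63,215,440,40,91]
    - [0,0,73,250,510,40,91]
    - [0,0,84,290,590,40,91]
    - [0,0,94,320,660,40,91]
    - [0,0,105,345,710,40,91]

```text
time_s: 2.15
ee_pos: [438.2, 9.5, 224.3]
ee_rot: [-44.2, 89.9, -12.4]
force: [0.5, -0.3, 0.6]
gripper_width: 91.0
```

>>> drive_tool:
  plan:
    - [0,0,10,28,57,0,91]
    - [0,0,20,56,115,0,91]
    - [0,0,30,83,170,0,91]
    - [0,0,35,97,200,0,91]
    - [0,0,35,97,200,0,91]
    - [0,0,35,97,200,0,91]

```text
time_s: 2.9
ee_pos: [534.7, 209.0, 224.1]
ee_rot: [-84.8, 90.0, -18.0]
force: [0.2, -0.4, -0.1]
gripper_width: 91.2
```

Run:
```python
from h import *
s=state();print(s['qpos'].round(1),s['ee_pos'],s['ee_rot']);P=(s['ee_pos'],s['ee_rot'])
im=grab_frame('wrist');np.save('w1.npy',np.array(P));cv2.imwrite('pics/w1.png',im[:,:,::-1])
for l in ["tag_center","tag_label","rack","reader_window","reader"]:
    for d in place_of('wrist',l)[:3]:
        px=np.array(d['location'])*[640,400];z={'tag_center':36,'tag_label':36,'rack':0}.get(l,290)
        print(l,round(d['p'],2),px.round(1),plane('wrist',px,z,P).round(1))
```

```text
[ 20.2  17.   85.8  -0.   77.2 -46.6] [534.73118692 209.00107723 224.08347878] [-84.77886654  89.96362999 -17.97275236]
tag_center 0.98 [198.8 230.7] [538.9  21.6  36. ]
tag_center 0.65 [280.3 173.6] [512.5 165.4  36. ]
tag_label 0.63 [277.1 200.4] [543.5 146.3  36. ]
tag_label 0.56 [213.4 231.1] [547.9  42.4  36. ]
rack 0.96 [180.3 102.8] [361.3  67.2   0. ]
rack 0.8 [277.5 165.5] [505.5 159.6   0. ]
rack 0.7 [279.5 175.3] [519.3 156.2   0. ]
reader_window 0.65 [278.7 174.4] [477.3 214.6 290. ]
```

View pics/w1.png

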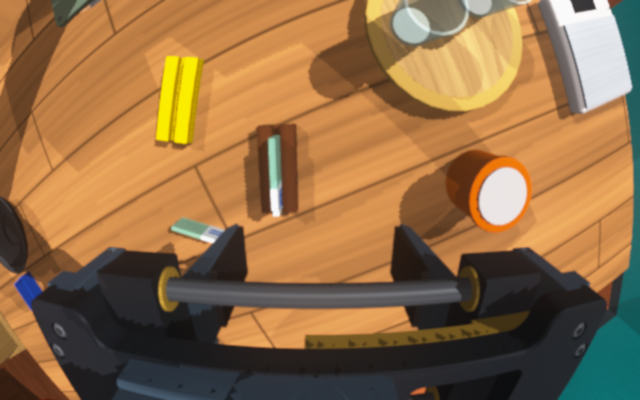

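The wrist picture shows the tag at (275,175) in the dark rack, with the frosted end and its blue label bars at (278,205) on the +y side. The yellow rack at (180,100) and the loose small tag at (200,232) are the look-alikes. One closer crop for the exact tag line.

Run:
```python
from h import *
im=cv2.imread('pics/w1.png')[:,:,::-1]; crop(im,240,115,320,225,5,'pics/w1c.png')
P=np.load('w1.npy')
# predicted from top estimate
for q in [(463.3,175,62),(555.5,136,62)]: print(proj('wrist',q,P),(proj('wrist',q,P)-[240,115])*5)
```

```text
[267.76090756 137.52578898] [138.8045378  112.62894492]
[271.27940212 217.88574398] [156.39701062 514.42871989]
```

View pics/w1c.png

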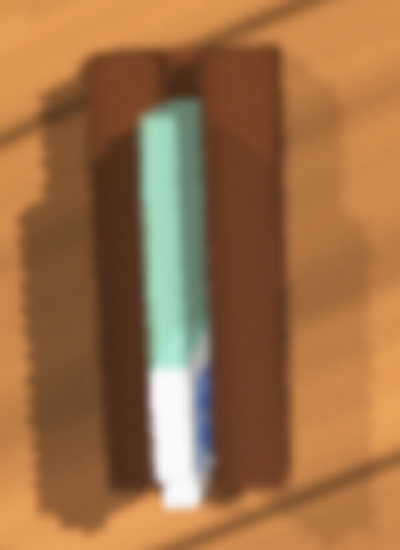

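Run:
```python
from h import *
P=np.load('w1.npy')
f=lambda u,z:plane('wrist',np.array(u)/5+[240,115],z,P)
a,b,c=f((158,113),62),f((170,366),62),f((182,507),52)
print(a.round(1),b.round(1),c.round(1))
for u,v in((a,b),(a,c)):
    d=(v-u);print(np.linalg.norm(d[:2]),np.degrees(np.arctan2(d[1],d[0])))
r=[f(u,24) for u in((88,52),(278,48),(108,490),(288,487))]
print(np.round(r,1),np.mean(r,0));
for i,j in((0,2),(1,3)): d=r[j]-r[i];print(np.linalg.norm(d),np.degrees(np.arctan2(d[1],d[0])))
```

```text
[465.3 179.1  62. ] [522.3 155.8  62. ] [558.9 140.1  52. ]
61.572423675046466 -22.28257355177699
101.4699963839427 -22.615552865701602
[[443.7 162.4  24. ]
 [463.3 208.   24. ]
 [553.9 115.5  24. ]
 [572.7 161.9  24. ]] [508.39749579 161.9603804   24.        ]
119.78395730490618 -23.047140391780335
118.70042834265736 -22.828197018672526
```

Tag centre is about (511,159), yaw about -22.7° (rack edges give -22.9°). I will grasp at tag x = -20 with the TCP at z = 32, above the rack top.

>>> drive_tool:
  plan:
    - [0,0,0.5,-25,-25,-20,60]
    - [0,0,0.5,-42,-42,-60,50]
    - [0,0,0.5,-42,-42,-100,40]
    - [0,0,0.5,-42,-42,-140,40]
    - [0,0,0.5,-42,-42,-170,40]
    - [0,0,0.5,-42,-42,-192,40]
    - [0,0,0.5,-42,-42,-192,40]
    - [0,0,0.5,-42,-42,-192,40]
  grip_force: 10

```text
time_s: 4.2
ee_pos: [493.8, 166.8, 33.7]
ee_rot: [-47.4, 89.8, 19.9]
force: [-0.7, 0.2, -0.7]
gripper_width: 39.9
```

Run:
```python
from h import *
s=state();print(s['qpos'].round(1),s['ee_pos'],s['ee_rot'],s['force']);P=(s['ee_pos'],s['ee_rot'])
im=grab_frame('wrist');np.save('w2.npy',np.array(P));crop(im,220,150,420,300,4,'pics/w2.png')
A=rot(P[1])
for z in(-20,20): print((proj('wrist',P[0]+A@[0,0,z],P)-[220,150])*4)
```

```text
[ 17.4  21.8 108.8   0.   49.2 -49.9] [493.84155831 166.82252902  33.66815715] [-47.39206758  89.78391579  19.85111765] [-0.72282888  0.16702167 -0.68793359]
[278.48155434 328.72171293]
[506.50744849 328.65513265]
```

View pics/w2.png

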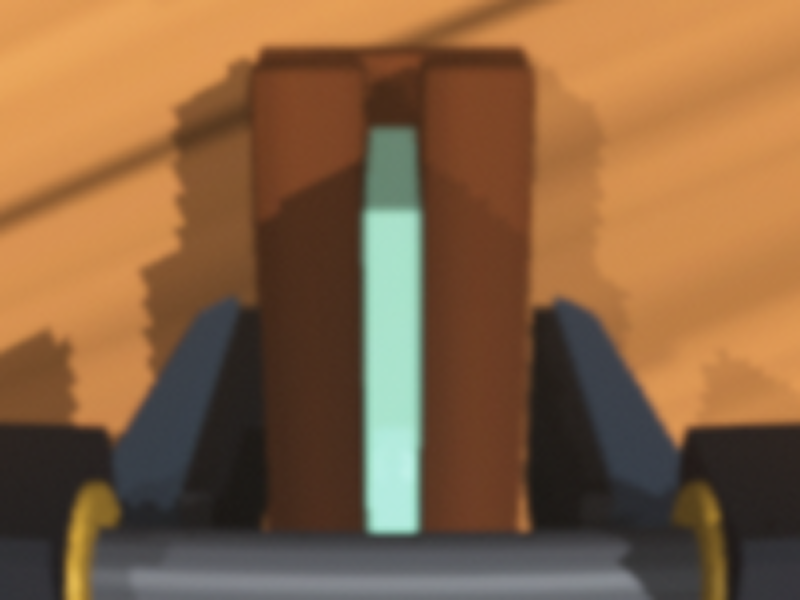

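The crop shows the tag centred between the fingers: tag at column 392, finger mid at 395. Only clear glass is in the jaws. Closing.

>>> drive_tool:
  plan:
    - [0,0,0,0,0,0,20]
    - [0,0,0,0,0,0,8]
    - [0,0,0,0,0,0,2]
    - [0,0,0,0,0,0,0]
    - [0,0,0,0,0,0,0]
    - [0,0,0,0,0,0,0]
  grip_force: 25

```text
time_s: 5.0
ee_pos: [494.0, 166.9, 33.8]
ee_rot: [-47.9, 89.8, 19.3]
force: [0.7, -0.4, 0.5]
gripper_width: 0.4
```

Run:
```python
from h import *
P=np.load('w2.npy');e=plane('wrist',(318,202),62,P);g=np.array([493.84,166.82]);t=np.radians(-22.7)
print('grasp x in tag',(g-e[:2])@[np.cos(t),np.sin(t)]-50)
```

```text
grasp x in tag -19.201232819275052
```

The opening reads 0.4 mm, yet an 8 mm tag should be in the jaws. I need to look.

Run:
```python
from h import *
s=state();print(s['gripper_width'],s['force'],s['ee_pos'])
a=grab_frame('wrist');b=grab_frame('scene')
cv2.imwrite('pics/c1.png',np.hstack([cv2.resize(a[150:290,240:400],(400,350)),cv2.resize(b[170:258,290:390],(400,352))[:350]])[:,:,::-1])
```

```text
0.3917173510240523 [ 0.70493127 -0.44888954  0.51042034] [494.00402708 166.91080033  33.8478682 ]
```

View pics/c1.png

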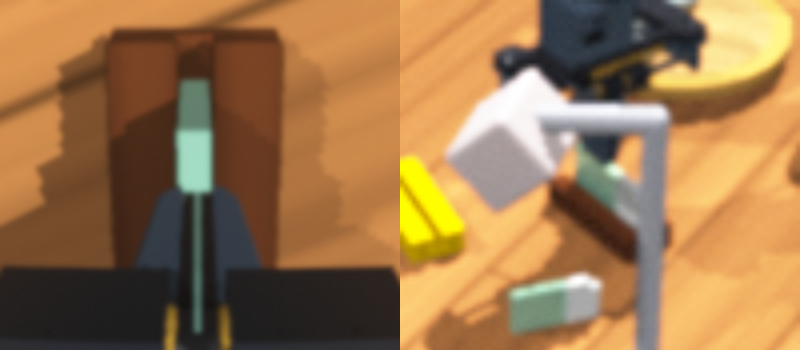

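Run:
```python
from h import *
c=np.array([494.0,166.9])
for z in (24,34,48,62,76,90): print(z,proj('scene',[*c,z]).round(1),((proj('scene',[*c,z])-[290,170])*4+[400,0]).round())
b=grab_frame('scene');crop(b,315,180,365,240,10,'pics/c2.png')
t=np.radians(-22.7);u=np.array([np.cos(t),np.sin(t)])
for d in(-30,70): print('tag top end',(proj('scene',[*(c+u*d),62])-[315,180])*10)
print((proj('scene',[*c,34])-[315,180])*10,(proj('scene',[*c,62])-[315,180])*10)
```

```text
24 [338.9 217.3] [596. 189.]
34 [339. 215.] [596. 180.]
48 [339.  211.8] [596. 167.]
62 [339.1 208.5] [596. 154.]
76 [339.1 205.2] [597. 141.]
90 [339.2 201.9] [597. 128.]
tag top end [190.73972838 246.62942955]
tag top end [362.35851175 378.51467786]
[239.50134656 349.75504685] [240.81249356 285.10924475]
```

View pics/c2.png

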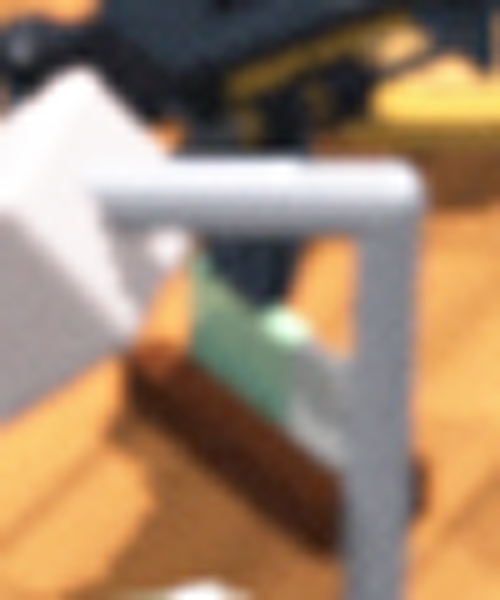

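The tips have closed above the tag's top edge: the near finger does not cover the green face, and the width reads 0.4 mm. So the finger ends sit roughly 28 mm higher than the reported TCP. I'll open wide enough to clear the rack sides in either case, go lower, and close lightly, watching width and force.

>>> drive_tool:
  plan:
    - [0,0,0,0,0,3,70]
    - [0,0,0,0,0,3,70]
    - [0,0,0,0,0,3,70]
    - [0,0,0,0,0,-5,70]
    - [0,0,0,0,0,-12,70]
    - [0,0,0,0,0,-18,70]
    - [0,0,0,0,0,-18,70]
  grip_force: 5

```text
time_s: 6.02
ee_pos: [493.5, 166.7, 15.1]
ee_rot: [-46.6, 89.8, 20.6]
force: [0.1, -0.1, -0.0]
gripper_width: 67.3
```

>>> drive_tool:
  plan:
    - [0,0,0,0,0,0,40]
    - [0,0,0,0,0,0,20]
    - [0,0,0,0,0,0,2]
    - [0,0,0,0,0,0,0]
    - [0,0,0,0,0,0,0]
    - [0,0,0,0,0,0,0]
  grip_force: 5

```text
time_s: 6.78
ee_pos: [493.5, 166.8, 15.1]
ee_rot: [-46.6, 89.8, 20.6]
force: [0.2, 0.0, 0.2]
gripper_width: 13.1
```

Run:
```python
from h import *
s=state();print(s['gripper_width'],s['force'],s['ee_pos'])
a=grab_frame('wrist');b=grab_frame('scene')
cv2.imwrite('pics/c3.png',np.hstack([cv2.resize(a[150:290,240:400],(400,350)),cv2.resize(b[180:240,315:365],(400,350))])[:,:,::-1])
```

```text
13.062097799177996 [0.20835994 0.0269546  0.20185922] [493.49592559 166.75898268  15.13175066]
```

>>> drive_tool:
  plan:
    - [0,0,0,0,0,0,0]
    - [0,0,0,0,0,0,0]
    - [0,0,0,0,0,0,0]
    - [0,0,0,0,0,0,0]
  grip_force: 15

```text
time_s: 7.38
ee_pos: [493.5, 166.8, 15.1]
ee_rot: [-46.7, 89.8, 20.5]
force: [-0.1, 0.1, -0.5]
gripper_width: 7.8
```

Run:
```python
from h import *
s=state();print(s['gripper_width'],s['force'],s['ee_pos'])
a=grab_frame('wrist');b=grab_frame('scene')
cv2.imwrite('pics/c3.png',np.hstack([cv2.resize(a[150:290,240:400],(400,350)),cv2.resize(b[180:240,315:365],(400,350))])[:,:,::-1])
```

```text
7.80766827654136 [-0.08866211  0.07641845 -0.53551416] [493.50508432 166.76203849  15.13598323]
```

View pics/c3.png

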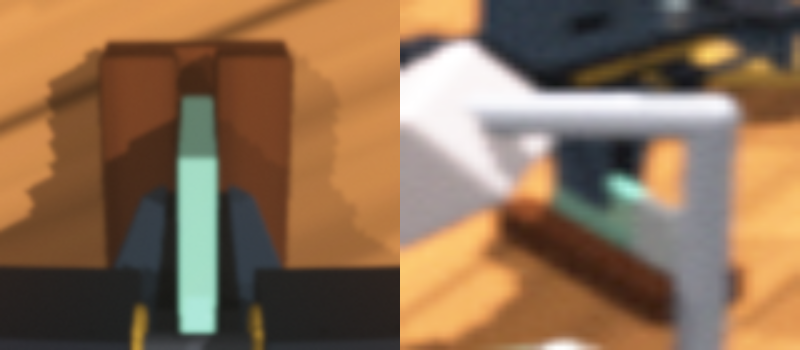

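The width is now 7.8 mm with a finger on each side of the clear glass, so the tag is gripped, but possibly only by its top few mm. I'll go 10 mm deeper and grip again more firmly.

>>> drive_tool:
  plan:
    - [0,0,0,0,0,0,24]
    - [0,0,0,0,0,0,24]
    - [0,0,0,0,0,-5,24]
    - [0,0,0,0,0,-10,24]
    - [0,0,0,0,0,-10,12]
    - [0,0,0,0,0,-10,0]
    - [0,0,0,0,0,-10,0]
    - [0,0,0,0,0,-10,0]
    - [0,0,0,0,0,-10,0]
  grip_force: 30

```text
time_s: 8.6
ee_pos: [493.5, 166.7, 5.1]
ee_rot: [-46.6, 89.8, 20.7]
force: [0.2, -0.7, -1.0]
gripper_width: 8.1
```

>>> drive_tool:
  plan:
    - [0,0,0,0,0,8,0]
    - [0,0,0,0,0,20,0]
    - [0,0,0,0,0,40,0]
    - [0,0,0,0,0,70,0]
    - [0,0,0,0,0,110,0]
    - [0,0,0,0,0,150,0]
    - [0,0,0,0,0,180,0]
    - [0,0,0,0,0,180,0]
    - [0,0,0,0,0,180,0]

```text
time_s: 9.72
ee_pos: [492.6, 166.5, 184.4]
ee_rot: [-41.5, 89.9, 25.7]
force: [-0.2, -0.3, -1.4]
gripper_width: 7.8
```

Run:
```python
from h import *
s=state();print(s['gripper_width'],s['force'],s['ee_pos'],s['ee_rot'],s['qpos'].round(1));P=(s['ee_pos'],s['ee_rot']);np.save('w4.npy',np.array(P))
a=grab_frame('wrist');
for l in ["reader_window","tag_center","tag_label"]:
    for d in place_of('wrist',l)[:3]: print(l,d['p'],np.array(d['location'])*[640,400])
b=grab_frame('scene');
for l in ["reader_window","tag_center","tag_label","reader"]:
    for d in place_of('scene',l)[:3]: print(l,d['p'],np.array(d['location'])*[640,400])
c=grab_frame('top')
for l in ["reader_window","tag_center","reader"]:
    for d in place_of('top',l)[:3]: print(l,d['p'],np.array(d['location'])*[640,400])
for n,i in zip('abc',(a,b,c)): cv2.imwrite(f'pics/l{n}.png',i[:,:,::-1])
cv2.imwrite('pics/l.png',np.hstack([cv2.resize(a[130:270,210:410],(500,350)),cv2.resize(b[130:250,290:390],(292,350))])[:,:,::-1])
```

```text
7.804765732943691 [-0.23084598 -0.32587832 -1.41590286] [492.61789597 166.47636047 184.35435536] [-41.5327139   89.9342391   25.71506372] [ 17.4  13.3  96.7   0.   69.9 -49.9]
tag_center 0.9 [230.016 257.6  ]
tag_center 0.83 [318.272 280.6  ]
tag_label 0.71 [248.128 259.8  ]
reader_window 0.74 [312.832 210.48 ]
tag_center 0.77 [327.808 246.2  ]
tag_center 0.63 [345.216 173.8  ]
tag_center 0.45 [350.016 181.08 ]
tag_label 0.8 [345.984 177.92 ]
tag_label 0.74 [338.816 243.8  ]
reader_window 0.85 [377.088 175.68 ]
tag_center 0.47 [307.2 205.8]
reader 0.51 [164.096 255.52 ]
```

View pics/l.png

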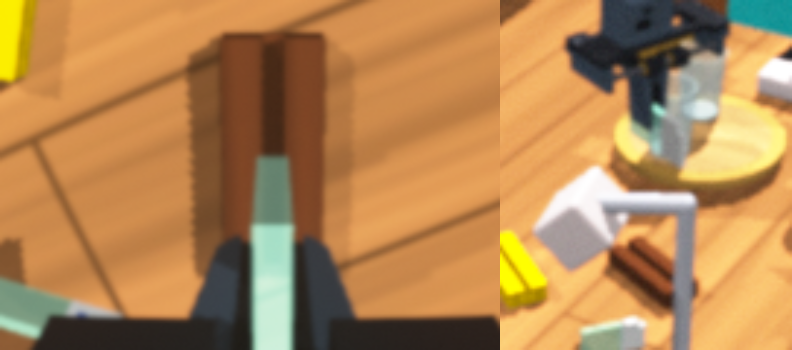

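The tag is out of the slot: the rack is empty, the fingers are on the clear glass, and the tag hangs level. Now I work out the presentation pose, plus a stand-off pose 60 mm further out from which to measure the window.

```bash
cat >> h.py <<'E'
LT=np.array([-31,-51,4.])  # label in tool frame
def frame(hdeg):
    h=np.radians(hdeg);c=np.sqrt(.5);x=np.array([np.sin(h),-np.cos(h),0]);y=np.array([np.cos(h)*c,np.sin(h)*c,c])
    return x,y,np.cross(x,y)
def target(win,hdeg,dist):
    x,y,z=frame(hdeg);T=np.c_[-z,-x,y];lab=np.array(win)-dist*y;return lab-T@LT,T,lab
E
python3 - <<'E'
from h import *
P=np.load('w4.npy')
A=rot(P[1])
for q in [(-57,30,-4),(-57,30,4),(-5,30,0),(0,16,-6),(-31,30,0)]: print(q,((proj('wrist',P[0]+A@q,P)-[210,130])*2.5).round(0))
print('win tri',tri([ray('scene',(312.8,210.5)),ray('top',(377,175.7))]),plane('scene',(312.8,210.5),292),plane('top',(377,175.7),292))
for d in(190,130):
    tcp,T,lab=target((605,-174,292),15,d);print(d,tcp.round(1),lab.round(1),(tcp-P[0]).round(1),R.from_matrix(T@A.T).as_rotvec(degrees=True).round(1))
E
```

```text
(-57, 30, -4) [250. 225.]
(-57, 30, 4) [290. 225.]
(-5, 30, 0) [270. 157.]
(0, 16, -6) [248. 201.]
(-31, 30, 0) [270. 186.]
win tri [ 605.59715147 -179.47710498  295.92621739] [ 606.79557517 -170.91335781  292.        ] [ 601.5708317  -183.33379667  292.        ]
190 [ 480.5 -154.6  132.9] [ 475.2 -208.8  157.6] [ -12.1 -321.   -51.5] [ 30.6 -35.  -49.4]
130 [ 521.4 -143.6  175.3] [ 516.2 -197.8  200.1] [  28.8 -310.1   -9. ] [ 30.6 -35.  -49.4]
```

>>> drive_tool:
  plan:
    - [4,-4,-6,-10,-35,5,0]
    - [8,-9,-12,-20,-75,5,0]
    - [12,-13,-19,-30,-115,5,0]
    - [15,-18,-25,-40,-160,0,0]
    - [19,-22,-31,-40,-205,-10,0]
    - [23,-26,-37,-35,-245,-20,0]
    - [27,-31,-43,-25,-285,-35,0]
    - [30.6,-35,-49.4,-15,-315,-47,0]
    - [30.6,-35,-49.4,-12,-321,-51,0]
    - [30.6,-35,-49.4,-12,-321,-51,0]

```text
time_s: 11.62
ee_pos: [481.9, -154.3, 134.3]
ee_rot: [-0.2, 45.0, 15.0]
force: [-1.3, 0.6, -1.1]
gripper_width: 8.2
```

Run:
```python
from h import *
s=state();print(s['gripper_width'],s['force'],s['ee_pos'],s['ee_rot'],s['qpos'].round(1));P=(s['ee_pos'],s['ee_rot']);np.save('w5.npy',np.array(P))
a=grab_frame('wrist');cv2.imwrite('pics/w5.png',a[:,:,::-1])
for l in ["reader_window","tag_center","tag_label","reader"]:
    for d in place_of('wrist',l)[:3]: print(l,d['p'],np.array(d['location'])*[640,400])
print('pred',proj('wrist',(605,-175,292),P),'lab',proj('wrist',P[0]+rot(P[1])@LT,P))
# red ring
h=cv2.cvtColor(a,cv2.COLOR_RGB2HSV);m=(((h[...,0]<8)|(h[...,0]>172))&(h[...,1]>150)&(h[...,2]>80)).astype(np.uint8)
n,_,st,ce=cv2.connectedComponentsWithStats(m)
for i in range(1,n):
    if st[i,4]>15: print(st[i],ce[i].round(1))
```

```text
8.2287297996427 [-1.28593811  0.64463506 -1.05130096] [ 481.86226806 -154.31510534  134.32161406] [-0.15436098 44.96033754 14.9848075 ] [ -45.7    6.9  133.    72.9   40.2 -119.7]
tag_center 0.81 [310.08  56.28]
tag_center 0.57 [320.576 280.   ]
tag_label 0.77 [322.88  44.  ]
tag_label 0.72 [324.288 319.32 ]
pred [547.16291532 298.05140913] lab [324.24691689 318.16624958]
```

View pics/w5.png

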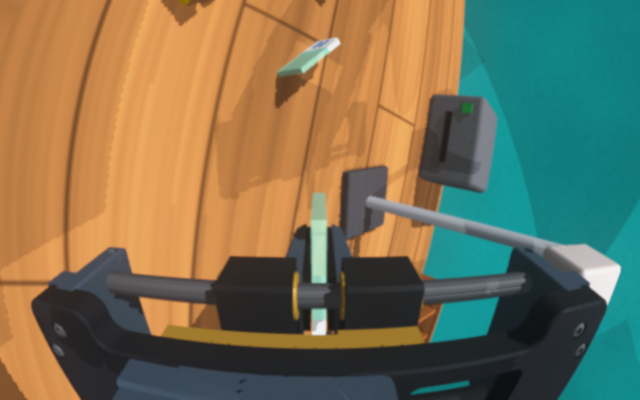

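The label sits where predicted: the network gives (324,319) and my model (324,318). The post foot shows at (365,203) and the head at (585,270), but the gripper frame hides the window. I'll shift sideways so the window comes into view.

>>> drive_tool:
  plan:
    - [0,0,0,10,-40,0,0]
    - [0,0,0,20,-75,0,0]
    - [0,0,0,28,-106,0,0]
    - [0,0,0,28,-106,0,0]
    - [0,0,0,28,-106,0,0]

```text
time_s: 12.5
ee_pos: [509.7, -258.0, 134.9]
ee_rot: [-0.2, 44.9, 15.1]
force: [0.1, 0.7, -0.6]
gripper_width: 7.9
```

Run:
```python
from h import *
s=state();print(s['gripper_width'],s['ee_pos'],s['ee_rot'],s['qpos'].round(1));P=(s['ee_pos'],s['ee_rot']);np.save('w6.npy',np.array(P))
a=grab_frame('wrist');cv2.imwrite('pics/w6.png',a[:,:,::-1])
for l in ["reader_window","tag_label","reader"]:
    for d in place_of('wrist',l)[:3]: print(l,d['p'],np.array(d['location'])*[640,400])
print('pred',proj('wrist',(605,-175,292),P),'lab',proj('wrist',P[0]+rot(P[1])@LT,P))
cv2.imwrite('pics/w6c.png',np.hstack([cv2.resize(a[40:240,300:],(680,400),interpolation=cv2.INTER_CUBIC)])[:,:,::-1])
```

```text
7.855278709465428 [ 509.67832281 -257.96547611  134.94604745] [-0.19255423 44.89844894 15.10277339] [ -53.    14.5  122.1   66.    46.  -117.8]
reader_window 0.75 [580.48 170.4 ]
reader_window 0.35 [321.216 317.88 ]
tag_label 0.89 [320.704 320.   ]
pred [578.40161044 172.04236007] lab [324.24652883 318.16635698]
```

View pics/w6c.png

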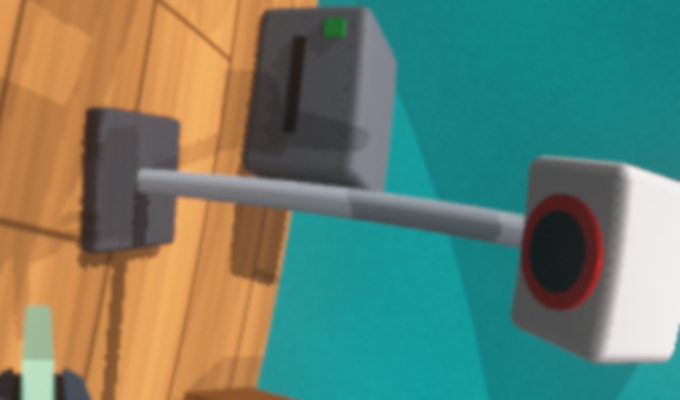

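Run:
```python
from h import *
P=np.load('w6.npy');f=lambda u,z:plane('wrist',np.array(u)/2+[300,40],z,P)
w=f((562,251),292);print('win',w,'net',plane('wrist',(580.5,170.4),292,P))
print('tri w scene/top',tri([ray('wrist',(581,165.5),P),ray('scene',(312.8,210.5))]))
for zf in(12,20,30):
    r=[f(u,zf) for u in((100,110),(178,121),(172,241),(97,247))];c=np.mean(r,0)
    print(zf,np.round(r,0)[:,:2].tolist(),c.round(1))
    for i,j in((0,1),(1,2),(2,3),(3,0)): d=r[j]-r[i];print(round(np.linalg.norm(d)),round(np.degrees(np.arctan2(d[1],d[0])),1),end='; ')
    b=f((145,181),zf);print('postbase',b.round(0))
    for q in (b,c): d=q-w;print(' h',np.degrees(np.arctan2(d[1],d[0])),np.hypot(*d[:2]))
# ring fit: search window xy, z 292 & h from ring extreme points
from scipy.optimize import least_squares
a=cv2.imread('pics/w6.png');hs=cv2.cvtColor(a,cv2.COLOR_BGR2HSV)
m=(((hs[...,0]<10)|(hs[...,0]>170))&(hs[...,1]>120)&(hs[...,2]>50)).astype(np.uint8);m[:,:545]=0;m[:120]=0;m[210:]=0
cs=max(cv2.findContours(m,cv2.RETR_EXTERNAL,cv2.CHAIN_APPROX_NONE)[0],key=len)[:,0].astype(float)
print(len(cs),cs.min(0),cs.max(0))
def res(p):
    x,y,z=frame(p[2]);t=np.linspace(0,2*np.pi,200)
    pts=np.array([proj('wrist',np.array([p[0],p[1],p[3]])+21*(np.cos(k)*x+np.sin(k)*z),P) for k in t])
    return np.array([np.min(np.hypot(*(pts-c).T))*np.sign(1) for c in cs])
o=least_squares(res,[w[0],w[1],15,292],diff_step=1e-3);print(o.x.round(1),o.cost)
```

```text
win [ 583.7149457  -173.52872028  292.        ] net [ 582.22655841 -177.16714333  292.        ]
tri w scene/top [ 606.49092524 -170.10617589  292.67084858]
12 [[658.0, -109.0], [753.0, -86.0], [775.0, -180.0], [682.0, -199.0]] [ 717.  -143.3   12. ]
97 13.6; 96 -76.6; 95 -168.3; 93 104.6; postbase [ 723. -143.   12.]
 h 12.501463623159452 142.69567329201627
 h 12.770751135720566 136.69797875480432
20 [[649.0, -112.0], [741.0, -90.0], [762.0, -181.0], [672.0, -199.0]] [ 705.9 -145.5   20. ]
94 13.6; 93 -76.6; 92 -168.3; 90 104.6; postbase [ 712. -145.   20.]
 h 12.63412323047621 131.22348485806674
 h 12.924922065237444 125.40890435270477
30 [[637.0, -116.0], [726.0, -95.0], [746.0, -182.0], [659.0, -200.0]] [ 692.1 -148.2   30. ]
91 13.6; 90 -76.6; 89 -168.3; 87 104.6; postbase [ 698. -148.   30.]
 h 12.836566469517855 116.88445702474284
 h 13.161614043744922 111.29912963060227
139 [561. 138.] [601. 194.]Traceback (most recent call last):
  File "<stdin>", line 21, in <module>
    return func(*args, **kwargs)
    result = trf(vector_fun.fun, vector_fun.jac, x0, f0, J0, lb, ub, ftol, x
[... 829 characters left out ...]
       use_one_sided, method,
                             ^^^^^^^^^^^^^^^^^^^^^^
                             mf)
                             ^^^
    df = [f_eval - f0 for f_eval in f_evals]
                                    ^^^^^^^
    f = np.atleast_1d(self.fun(x, *self.args, **self.kwargs))
                      ~~~~~~~~^^^^^^^^^^^^^^^^^^^^^^^^^^^^^^
    return np.atleast_1d(self.fun(x))
                         ~~~~~~~~^^^
    return self.f(x, *self.args, **self.kwargs)
           ~~~~~~^^^^^^^^^^^^^^^^^^^^^^^^^^^^^^
  File "<stdin>", line 19, in res
  File "h.py", line 15, in proj
    i=camera_info(c);K=np.array(i['intrinsics'])
ValueError: time passes only in moves, steps and waits
```

Run:
```python
from h import *
P=np.load('w6.npy');A=rot(P[1])
print(proj('wrist',(602,-172,292),P))
tcp,T,lab=target((602,-172,292),13.5,130);print(tcp,lab,tcp-P[0],R.from_matrix(T@A.T).as_rotvec(degrees=True))
```

```text
[579.23755349 167.4712852 ]
[ 519.2746419  -139.41142644  175.3273811 ] [ 512.61598261 -193.45920398  200.07611845] [  9.59631908 118.55404967  40.38133365] [ 0.10697248  0.1320724  -1.73880792]
```

>>> drive_tool:
  plan:
    - [0,0,-1.5,-7,40,0,0]
    - [0,0,-1.5,-18,80,0,0]
    - [0,0,-1.5,-28,108,0,0]
    - [0,0,-1.5,-15,112,15,0]
    - [0,0,-1.5,0,116,30,0]
    - [0,0,-1.5,9,118,40,0]
    - [0,0,-1.5,9,118,40,0]
    - [0,0,-1.5,9,118,40,0]
    - [0,0,-1.5,9,118,40,0]

```text
time_s: 13.82
ee_pos: [518.0, -139.9, 174.3]
ee_rot: [-0.1, 44.9, 13.6]
force: [-0.4, 0.4, -1.5]
gripper_width: 7.9
```

Run:
```python
from h import *
s=state();print(s['time_s'],s['gripper_width'],s['ee_pos'],s['ee_rot'],s['qpos'].round(1),s['qvel'].round(2),s['force'],s['torque'])
P=(s['ee_pos'],s['ee_rot']);A=rot(P[1]);x,y,z=frame(13.5);L=P[0]+A@LT
d=A.T@(np.array([602,-172,292])-L);print('win in label x,y,z',-d[1],d[2],-d[0])
a=grab_frame('wrist')
for l in place_of('wrist','tag_label')[:2]: print(l['p'],np.array(l['location'])*[640,400])
b=grab_frame('scene');
for n in('tag_label','reader_window'):
  for l in place_of('scene',n)[:2]: print(n,l['p'],np.array(l['location'])*[640,400])
print('pred lab',proj('wrist',L,P),proj('scene',L))
cv2.imwrite('pics/f.png',np.hstack([cv2.resize(a[170:370,220:420],(400,400)),cv2.resize(b[150:290,240:380],(400,400))])[:,:,::-1])
```

```text
13.825 7.864563288685585 [ 517.98582056 -139.94880614  174.31814176] [-0.14170558 44.94718747 13.583826  ] [ -39.     4.   128.1   67.2   37.5 -104.9] [-0.12  0.15 -0.27 -0.08 -0.09  0.13] [-0.4042123   0.39286918 -1.52336751] [-0.11600799  0.47083517 -0.01967552]
win in label x,y,z 0.2222289930119177 131.53796689448978 -0.33366797081682154
0.97 [322.368 318.68 ]
0.96 [271.808  47.12 ]
tag_label 0.73 [276.8 233.8]
tag_label 0.7 [336.192 246.32 ]
reader_window 0.83 [312.  210.4]
pred lab [324.25730919 318.16637219] [280.76209643 231.20358153]
```

The numbers agree: the label is where predicted in both cameras, the grip width is 7.9 mm and the arm is still. Handing in.

```bash
python3 -c "
from workcell import *
print(env.job_done())"
```

```text
the job is handed in; nothing more can be done
None
```

I took the tag out of the dark wooden rack by its clear half and held it in front of the reader window, then handed the job in at about 14 s of the 38 s allowed. The hand-in gives no verdict, so the result rests on my own last checks.

**Grasp:** I held it about 20 mm from the tag's centre on the clear side. The opening read 7.9 mm on the 8 mm tag. A wrist picture after lifting showed the rack empty and the tag level.

**Final pose, by my estimate:**

| Window seen from the label | Value |
|---|---|
| Sideways (x) | about 0 mm |
| Distance out (y) | 131.5 mm |
| Up/down (z) | about 0 mm |

- The label face is tilted 45° up with the notched edge uppermost.
- The label network agreed with my predicted position to about 2 px in the wrist camera and about 5 px in the scene camera.
- The arm was still, and the outside force was about 1.6 N, roughly the tag's weight plus noise.

**What failed or disagreed:**
- **First grasp:** it closed empty above the tag. The finger ends appear to sit up to about 28 mm higher than the reported tool point, so I regripped 29 mm lower.
- **Window position:** estimates from different views differed by about 5–10 mm, or about 20 mm in x for one poorly conditioned wrist reading. The reader's direction came out between 12° and 15°, and I used 13.5°.
- **Final picture:** the 12-picture limit was reached, so the last pose was checked only by numbers and the networks, not by eye.
- **Bystanders and reader:** I did not re-check the bystanders at the end. No contact with them or the reader showed in the force readings.

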